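# Clear the tins and hang the shave hooks in the slotted rail

### The arm

A 6-joint arm with a two-finger parallel gripper is mounted at the origin on the work surface. World frame = base frame: x ahead of the robot, y to its left, z up, the work surface at z = 0. Lengths are in m, angles in rad, forces in N, time in s.
With the tool pointing down it reaches from about 0.325 to 0.9 m from the base axis. Payload 6.1 kg.
Tool frame: the origin (TCP) lies midway between the tips of the shut fingers; the grasp point (between the pads) lies 19 mm behind it; z points along the fingers, y is the line along which they close (so a half turn about z gives the same grasp; the last joint's range is limited). The gripper opens to 85 mm and grips with 20 to 120 N. Pads are 22 mm wide; open, the fingers measure 114 mm over their backs; the gripper's body (76 mm by 85 mm) begins 54 mm behind the grasp point. The pads swing forward as they close: fully open they stand 13 mm farther back than shut.
Start: joints at [1.159, 0.22, 1.526, -0, 1.395, -0.126], TCP at [0.176, 0.6, 0.231] pointing down, gripper open.
Joint ranges: [-2.98, 2.98], [-0.91, 2.08], [0.09, 2.57], [-1.24, 4.39], [0.2, 2.65], [-2.68, 2.68]. Speed limits (rad/s): [2.57, 2.57, 3.01, 3.14, 3.14, 3.14].

### API

Orientations are given as [roll, pitch, yaw] about the fixed x, y, z axes, in that order (R = Rz(yaw) Ry(pitch) Rx(roll)).
In Python, from plant import movep, move_l, set_joints, gripper_to, hold, inverse_kinematics, observe, get_image, get_calibration, Unreachable, job_done gives the robot as it stands. Calls block until the motion is done:
- movep(position, orientation): joint-space move of the TCP to a pose.
- move_l(position, feed=0.15, rotation=None, max_force=None): straight line of the TCP; rotation=None keeps the orientation; feed is the mean speed in m/s. With max_force (N) it stops when the force on the tool has changed by that much, and returns True; else False.
- set_joints(angles): joint-space move.
- gripper_to(opening, f_grip=None): finger opening in m; f_grip is the grip in N (None keeps the last); returns when the fingers have stopped.
- hold(seconds).
- inverse_kinematics(position, orientation): joint angles nearest the present ones, or None.
- observe(): the state.
- get_image(name): name is "scene" or "top" or "wrist"; returns (picture, depth): 480x640x3 uint8, red, green, blue; 480x640 float32, m along the optical axis (not along the pixel's ray), 0 where there is no reading.
- get_calibration(name): a dict with "intrinsics" (3x3 intrinsics, pixels), "dist_coeffs" ([k1, k2, p1, p2, k3] as OpenCV has them; the pictures are not rectified), "world_from_camera" (4x4, takes a point from camera to world coordinates). Camera axes: x right, y down, z forward; pixel columns grow to the right and rows downward; lengths in m; the calibration is good to about 2 mm. A picture is of the moment at which its call begins: read the wrist's pose just before it. get_calibration takes no time and is no camera call; for the wrist camera it gives the pose at the moment of the call.
A pose or a line that the arm cannot do raises Unreachable and nothing moves.
- job_done(): hands the job in; it is judged then, once.
The state is a dict: "time_s": time; "q": joint angles; "joint_velocities": joint speeds; "joint_torque": joint torques, N m; "eef_pos": TCP position; "tcp_rot": TCP orientation; "ft_force": force on the tool from outside, world axes, zero at the start; "torque": the same for the moment, N m; "opening": finger opening in m; "grasp_force": force on a finger pad.
Only numpy, scipy, OpenCV 4.12 (cv2) and the standard library are available. Lean on these libraries where they do the work, as an engineer would, in place of code of your own. Each camera call takes 0.05 s, during which the arm holds its last target. There are 200 camera calls.

### The job

Two tins stand in the way of the slotted cedar rail: first move both from in front of it and stand them upright on the rubber mat, where they stay. Then take every shave hook from the drainer and hang it upright in a gap of its own: head in under the board, shank back through the gap, and the handle let down so that its shoulder rests on the board behind the front lip. Leave the bowl where it is.

Things in the scene. Friction and masses are not known exactly. Their poses are not given: they have to be found in the camera images.
- rail: The slotted cedar rail, fixed: a board 450 mm long (its y), 66 mm deep (its x, -34 to +32 mm), 18 mm thick, top 125 mm above the table, on end brackets 18 mm thick; open below and in front, a low strip (28 mm) at the back foot. Along the front edge a lip 8 mm thick, 8 mm high, broken at the gaps. Origin on the table under its middle; x points away from the front (the robot's side), z up.
- gap1 (a point): Gap 1 of 6 in the rail (66 mm apart): 18 mm wide, running straight in from the front edge along the rail's x. The point is on the board's top face, mid-width, where a hung hook's shank stands: 30 mm in from the front edge, 14 mm short of the gap's end (a shank may stand 9 mm either way of it along x); axes as the rail's.
- gap2 (a point): Gap 2 of 6 in the rail (66 mm apart): 18 mm wide, running straight in from the front edge along the rail's x. The point is on the board's top face, mid-width, where a hung hook's shank stands: 30 mm in from the front edge, 14 mm short of the gap's end (a shank may stand 9 mm either way of it along x); axes as the rail's.
- gap3 (a point): Gap 3 of 6 in the rail (66 mm apart): 18 mm wide, running straight in from the front edge along the rail's x. The point is on the board's top face, mid-width, where a hung hook's shank stands: 30 mm in from the front edge, 14 mm short of the gap's end (a shank may stand 9 mm either way of it along x); axes as the rail's.
- gap4 (a point): Gap 4 of 6 in the rail (66 mm apart): 18 mm wide, running straight in from the front edge along the rail's x. The point is on the board's top face, mid-width, where a hung hook's shank stands: 30 mm in from the front edge, 14 mm short of the gap's end (a shank may stand 9 mm either way of it along x); axes as the rail's.
- gap5 (a point): Gap 5 of 6 in the rail (66 mm apart): 18 mm wide, running straight in from the front edge along the rail's x. The point is on the board's top face, mid-width, where a hung hook's shank stands: 30 mm in from the front edge, 14 mm short of the gap's end (a shank may stand 9 mm either way of it along x); axes as the rail's.
- gap6 (a point): Gap 6 of 6 in the rail (66 mm apart): 18 mm wide, running straight in from the front edge along the rail's x. The point is on the board's top face, mid-width, where a hung hook's shank stands: 30 mm in from the front edge, 14 mm short of the gap's end (a shank may stand 9 mm either way of it along x); axes as the rail's.
- drainer: The grey plastic drainer, fixed: an open box 202 mm long (its x), 136 mm wide (its y) and 60 mm high, with 2 by 3 cells, 62 mm square inside, 66 mm apart, floor 4 mm thick; the shave hooks stand in its cells on their heads, handles up. Origin under its middle; z up.
- mat: The black ribbed rubber mat, fixed: 240 mm (its x) by 150 mm (its y), 3 mm thick, flat. Origin under its middle, on the table; z up. It and the drainer lie to the robot's left and right, either way round.
- hook1_grip (a point): Shave hook (may be absent), 0.14 kg: wooden handle 26 mm thick, 105 long; under it a steel shank 10 mm thick, 74 long; at the foot a flat triangular head 47 mm a side, 4 mm thick, square to the shank. Point: middle of the handle, 52.5 mm above its shoulder, 130.5 above the head's underside; z from head to handle (up at first). Head and shoulder are wider than a gap. Hung: 177.5 mm above the table.
- hook2_grip (a point): Shave hook (may be absent), 0.14 kg: wooden handle 26 mm thick, 105 long; under it a steel shank 10 mm thick, 74 long; at the foot a flat round head 50 mm across, 4 mm thick, square to the shank. Point: middle of the handle, 52.5 mm above its shoulder, 130.5 above the head's underside; z from head to handle (up at first). Head and shoulder are wider than a gap. Hung: 177.5 mm above the table.
- hook3_grip (a point): Shave hook (may be absent), 0.14 kg: wooden handle 26 mm thick, 105 long; under it a steel shank 10 mm thick, 74 long; at the foot a flat square head 38 mm a side, 4 mm thick, square to the shank. Point: middle of the handle, 52.5 mm above its shoulder, 130.5 above the head's underside; z from head to handle (up at first). Head and shoulder are wider than a gap. Hung: 177.5 mm above the table.
- hook4_grip (a point): Shave hook (may be absent), 0.14 kg: wooden handle 26 mm thick, 105 long; under it a steel shank 10 mm thick, 74 long; at the foot a flat triangular head 47 mm a side, 4 mm thick, square to the shank. Point: middle of the handle, 52.5 mm above its shoulder, 130.5 above the head's underside; z from head to handle (up at first). Head and shoulder are wider than a gap. Hung: 177.5 mm above the table.
- hook5_grip (a point): Shave hook (may be absent), 0.14 kg: wooden handle 26 mm thick, 105 long; under it a steel shank 10 mm thick, 74 long; at the foot a flat round head 50 mm across, 4 mm thick, square to the shank. Point: middle of the handle, 52.5 mm above its shoulder, 130.5 above the head's underside; z from head to handle (up at first). Head and shoulder are wider than a gap. Hung: 177.5 mm above the table.
- hook6_grip (a point): Shave hook (may be absent), 0.14 kg: wooden handle 26 mm thick, 105 long; under it a steel shank 10 mm thick, 74 long; at the foot a flat square head 38 mm a side, 4 mm thick, square to the shank. Point: middle of the handle, 52.5 mm above its shoulder, 130.5 above the head's underside; z from head to handle (up at first). Head and shoulder are wider than a gap. Hung: 177.5 mm above the table.
- tin1_mid (a point): A closed oblong half-litre tin, part used, 96 mm (its x) by 64 mm (its y) by 82 mm high, with a cap 12 mm higher on top (off-centre along x); 0.22 to 0.42 kg. The point is the centre of its body, 41 mm above its underside; z up. It starts upright in front of the rail, one narrow end towards it.
- tin2_mid (a point): A closed oblong half-litre tin, part used, 96 mm (its x) by 64 mm (its y) by 82 mm high, with a cap 12 mm higher on top (off-centre along x); 0.22 to 0.42 kg. The point is the centre of its body, 41 mm above its underside; z up. It starts upright in front of the rail, one narrow end towards it.
- bowl_mid (a point): A beige ceramic bowl, 100 mm across the rim, 50 mm high, standing on the table between robot and rail; leave it be. The point is half-way up, on its axis.
Not all that is in view belongs to the job. Leave any blue or red look-alike of the part that bears tin2_mid alone. Leave any purple look-alike of the part that bears hook6_grip alone.

How it is judged:
By the outcome, as a careful person would: the job done as asked, in the order asked, and still so for the second after the job is handed in, with the robot touching nothing.
Of hook1, hook2, hook3, hook4, hook5, hook6 only 4 to 6 are there at a start; the rules pass over those that are not, and their reading is None.
At some moment in a run one of tin1, tin2 may be knocked a few centimetres aside while the robot is not near it.
It also fails if it takes over 210 s, if anything falls off the work surface, if the arm or the gripper's body presses on something with over 40 N, if the wrist force passes 120 N, or if a joint passes its speed limit or range.

## Working session

There is one attempt and no reset: what is moved stays moved. The work goes in short steps, each a Python script; the robot and the scene stay as the last script left them, time stands still between calls to the robot, and variables do not carry over. Pictures are saved under pics/ and viewed, at most 14 in all, crops included, and the job is handed in when it is done.

```bash
mkdir -p pics; ls; cat > h.py <<'E'
import numpy as np, cv2
from plant import *
def save(n,im): cv2.imwrite('pics/'+n+'.png',cv2.cvtColor(im,cv2.COLOR_RGB2BGR))
def cloud(name,im=None,d=None,c=None):
    if d is None:
        c=get_calibration(name); im,d=get_image(name)
    K=np.array(c['intrinsics']);D=np.array(c['dist_coeffs']);T=np.array(c['world_from_camera'])
    v,u=np.mgrid[0:480,0:640]
    n=cv2.undistortPoints(np.stack([u,v],-1).reshape(-1,1,2).astype(np.float64),K,D).reshape(480,640,2)
    P=np.dstack([n*d[...,None],d])
    W=P@T[:3,:3].T+T[:3,3]
    W[d==0]=np.nan
    return im,W
E
python3 - <<'E'
from h import *
for n in ('scene','top'):
    im,W=cloud(n); save(n+'0',im); np.save(n+'0.npy',W); cv2.imwrite
    print(n,np.array(get_calibration(n)['world_from_camera'])[:3].round(3).tolist())
print(observe())
E
```

```text
pics
scene [[-0.799, 0.362, -0.48, 0.908], [0.601, 0.459, -0.654, 0.587], [-0.017, -0.812, -0.584, 0.681]]
top [[0.012, -0.995, 0.095, 0.306], [-1.0, -0.013, -0.006, -0.063], [0.007, -0.095, -0.995, 1.115]]
{'time_s': 0.1, 'q': array([ 1.15888132e+00,  2.21149013e-01,  1.52750938e+00, -5.94479104e-06,
        1.39471123e+00, -1.26072918e-01]), 'joint_velocities': array([ 1.02694774e-03,  9.21548312e-05, -4.86776310e-03, -7.10075128e-04,
       -1.31526920e-03, -3.71337771e-04]), 'joint_torque': array([ 2.02432413e-03, -4.98247647e+01, -3.90548658e+01, -1.43185812e-04,
        5.69726952e-03,  4.70941779e-05]), 'eef_pos': array([0.17599432, 0.59913212, 0.23030085]), 'tcp_rot': array([-3.13982905e+00, -2.17629637e-04,  2.85575142e+00]), 'ft_force': array([-0.26952208, -0.44123633,  0.12869375]), 'torque': array([-0.02514647,  0.00258464, -0.01040319]), 'grasp_force': 0.0, 'opening': 0.08506570672844077}
```

View pics/scene0.png

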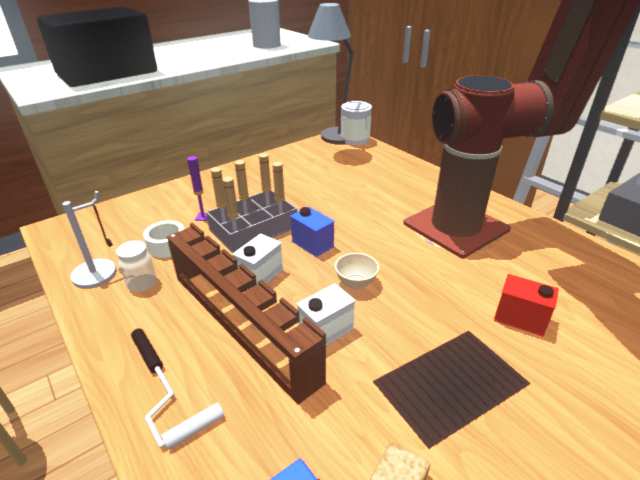

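View pics/top0.png

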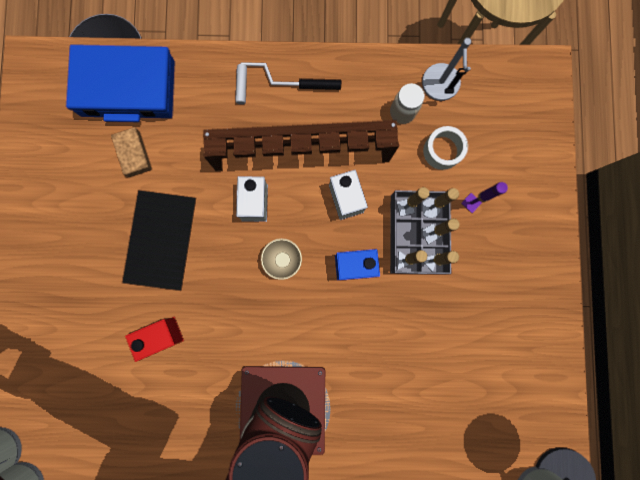

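The views show two white tins in front of the rail (top px 251,198 and 348,194). The bowl is at 281,259, the mat at 160,240 and the drainer at 422,232 with 5 wooden handles. The purple hook and the red and blue tins are decoys. Next I measure positions.

```bash
cat > m.py <<'E'
from h import *
def white_tins(im,W):
    hsv=cv2.cvtColor(im,cv2.COLOR_RGB2HSV)
    z=W[...,2]; out=[]
    m=((z>0.074)&(z<0.09)&(hsv[...,1]<60)&(hsv[...,2]>120)).astype(np.uint8)
    m=cv2.morphologyEx(m,cv2.MORPH_CLOSE,np.ones((15,15)))
    n,l,s,c=cv2.connectedComponentsWithStats(m)
    for i in range(1,n):
        if s[i,4]<400: continue
        P=W[(l==i)&(abs(z-.082)<.008)]
        r=cv2.minAreaRect((P[:,:2]*1000).astype(np.float32))
        out.append((c[i].round(),s[i,4],np.round(r[0],1),np.round(r[1],1),round(r[2],1),round(np.median(P[:,2]),4)))
    return out
E
python3 - <<'E'
from m import *
im=cv2.cvtColor(cv2.imread('pics/top0.png'),cv2.COLOR_BGR2RGB);W=np.load('top0.npy')
hsv=cv2.cvtColor(im,cv2.COLOR_RGB2HSV);z=W[...,2]
print('table z',np.nanmedian(z[320:350,200:300]))
for t in white_tins(im,W): print(t)
def rect(m,lab):
    n,l,s,c=cv2.connectedComponentsWithStats(m.astype(np.uint8))
    for i in range(1,n):
        if s[i,4]<60: continue
        P=W[l==i]; r=cv2.minAreaRect((P[:,:2]*1000).astype(np.float32))
        print(lab,c[i].round(),s[i,4],np.round(r[0],1),np.round(r[1],1),round(r[2],1),np.round(np.median(P,0)*1000,1))
v,u=np.mgrid[0:480,0:640]
rect((hsv[...,2]<50)&(abs(z-.003)<.02)&(u>100)&(u<220)&(v>170)&(v<310),'mat')
rect((abs(z-.125)<.012)&(u>190)&(u<410)&(v>110)&(v<180),'rail')
rect((abs(z-.06)<.006)&(u>380)&(u<460)&(v>175)&(v<290),'drainer')
rect((z>.15)&(u>380)&(u<470)&(v>170)&(v<290),'handles')
rect((z>.03)&(u>255)&(u<308)&(v>230)&(v<285),'bowl')
im=cv2.cvtColor(cv2.imread('pics/scene0.png'),cv2.COLOR_BGR2RGB);W=np.load('scene0.npy')
for t in white_tins(im,W): print('scene',t)
z=W[...,2]
hsv=cv2.cvtColor(im,cv2.COLOR_RGB2HSV)
v,u=np.mgrid[0:480,0:640]
rect((z>.1)&(u>208)&(u<290)&(v>148)&(v<235),'sc handles')
rect((abs(z-.125)<.01)&(u>160)&(u<330)&(v>220)&(v<400),'sc rail')
E
```

```text
table z 0.0006652298465308348
(array([348., 192.]), np.int32(1073), array([ 526.6, -151.4]), array([97.2, 64.7]), 18.1, np.float64(0.0826))
(array([250., 196.]), np.int32(1086), array([512.7,  82.9]), array([95.9, 65.1]), 0.2, np.float64(0.0825))
mat [159. 240.] 5367 [414.1 321.7] [148.7 236.8] 83.0 [412.4 321.9   4. ]
rail [300. 138.] 4991 [641.9 -35.9] [ 69.9 449.7] 3.8 [644.  -35.7 126.1]
drainer [407. 240.] 333 [ 435.7 -332.1] [135.1 201.8] 89.6 [ 403.2 -269.7   60.2]
handles [421. 195.] 163 [ 503.6 -302.7] [24.  23.9] 2.0 [ 501.8 -299.3  185.6]
handles [450. 196.] 175 [ 503.  -365.9] [24.3 25.1] 70.1 [ 500.6 -362.6  185.6]
handles [450. 225.] 175 [ 436.8 -365. ] [24.5 24.4] 39.5 [ 435.6 -361.9  185.9]
handles [419. 257.] 154 [ 367.8 -296.3] [23.6 24.3] 89.2 [ 367.2 -293.2  186.5]
handles [450. 257.] 167 [ 367.5 -363.5] [24.8 24.1] 42.7 [ 367.1 -359.7  186.1]
bowl [280. 258.] 496 [366.1   8.5] [96.6 96. ] 45.9 [370.1  13.   46.2]
scene (array([257., 249.]), np.int32(834), array([ 527.6, -152.8]), array([99. , 69.4]), 18.3, np.float64(0.0824))
scene (array([325., 303.]), np.int32(1279), array([513.5,  81.2]), array([98.8, 67.7]), 0.8, np.float64(0.0821))
sc handles [264. 170.] 321 [ 370.4 -364.7] [28.9 25. ] 69.1 [ 374.5 -358.3  148.3]
sc handles [241. 177.] 338 [ 439.6 -367.4] [28. 26.] 25.8 [ 443.8 -359.7  150.2]
sc handles [278. 179.] 341 [ 371.  -297.3] [25.3 25.5] 68.7 [ 375.6 -290.9  149.2]
sc handles [224. 189.] 731 [ 505.9 -334.6] [89.7 26.9] 88.7 [ 510.2 -310.5  150.4]
sc rail [248. 293.] 5981 [642.3 -37.7] [ 68.7 452.6] 4.0 [642.5  19.4 125.5]
```

Sizes and heights match: tins 97×65 mm at 82 mm high, rail 450 long, five handles with tops at about 186 mm. I move the tins now, checking each one just before grasping it.

```bash
cat > tins.py <<'E'
from m import *
pi=np.pi
mc=np.array([.414,.322]); a=np.radians(-7); mx=np.array([np.cos(a),np.sin(a)])
def near(p,yaw):
    "movep with the half-turn of yaw that needs the least wrist motion"
    q=observe()['q']; best=None
    for y in (yaw,yaw+pi):
        s=inverse_kinematics(list(p),[pi,0,(y+pi)%(2*pi)-pi])
        if s is not None and (best is None or abs(s-q).max()<abs(best-q).max()): best=s; yb=(y+pi)%(2*pi)-pi
    movep(list(p),[pi,0,yb])
def tin_move(t,slot,yaw_to):
    xy=t[2]/1000; w,h=t[3]; yaw=np.radians(t[4] if w>h else t[4]+90)
    if yaw>pi/2: yaw-=pi
    gripper_to(.085)
    near([*xy,.25],yaw); move_l([*xy,.04],feed=.15,max_force=15)
    gripper_to(.05,50); print('grip',observe()['opening'],observe()['grasp_force'])
    move_l([*xy,.22]); print('lifted',observe()['opening'])
    near([*slot,.22],yaw_to)
    move_l([*slot,.06],feed=.15); hit=move_l([*slot,.040],feed=.03,max_force=6)
    print('down',hit,observe()['eef_pos']); gripper_to(.085); move_l([*slot,.22])
E
python3 - <<'E'
from tins import *
for i,s in ((0,.058),(1,-.058)):
    im,W=cloud('top')
    ts=[t for t in white_tins(im,W) if t[2][0]>430 and t[2][1]<200]; ts.sort(key=lambda t:t[2][1]); print(ts)
    tin_move(ts[-1],mc+mx*s,a)
set=near([.40,-.1,.35],0)
im,W=cloud('top'); save('top1',im); np.save('top1.npy',W)
print(white_tins(im,W)); c=get_calibration('wrist'); im,_=get_image('wrist'); save('w1',im); print(observe()['time_s'])
E
```

```text
[(array([348., 192.]), np.int32(1074), array([ 526.3, -151.6]), array([97.5, 65.3]), 18.5, np.float64(0.0824)), (array([250., 197.]), np.int32(1087), array([512.9,  83.2]), array([96.6, 65.8]), 0.3, np.float64(0.0826))]
grip 0.06309506389926171 56.145249009132385
lifted 0.06341261315062398
down True [0.47152734 0.31488586 0.04393525]
[(array([348., 192.]), np.int32(1077), array([ 526.5, -151.9]), array([97.8, 65.1]), 18.0, np.float64(0.0824))]
grip 0.06348809666937569 56.74671113491058
lifted 0.06329688730667811
down True [0.35638148 0.32921983 0.04394037]
[(array([147., 237.]), np.int32(2484), array([413.9, 322.6]), array([ 69. , 213.6]), 82.7, np.float64(0.0857))]
22.425
```

View pics/w1.png

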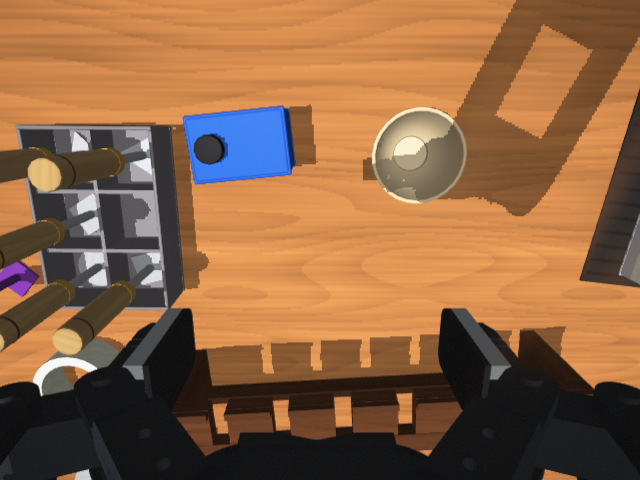

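View pics/top1.png

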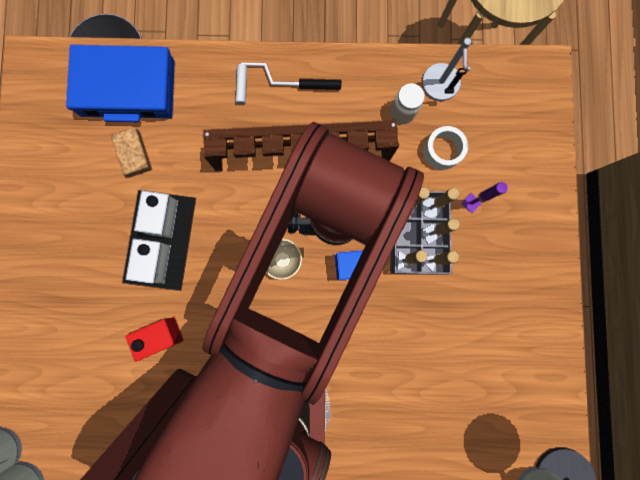

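Both tins stand on the mat (top px 152,212 and 143,260), and the rail front is clear. Next I measure the gaps in the rail from three views.

```bash
python3 - <<'E'
from tins import *
th=np.radians(3.9);o=np.array([.643,-.0365])
movep([.50,-.09,.40],[pi,0,th-pi])
im,W=cloud('wrist'); save('w2',im); np.save('w2.npy',W)
R=np.array([[np.cos(th),-np.sin(th)],[np.sin(th),np.cos(th)]])
for n in ('top0','scene0','w2'):
    W=np.load(n+'.npy'); P=W.reshape(-1,3); P=P[~np.isnan(P[:,0])]
    B=P[(abs(P[:,2]-.128)<.012)&(abs(P[:,0]-.64)<.07)&(P[:,1]>-.28)&(P[:,1]<.21)]
    r=cv2.minAreaRect((B[:,:2]*1000).astype(np.float32))
    L=(B[:,:2]-o)@R
    print(n,len(B),np.round(r[0],1),np.round(r[1],1),round(r[2],2),'x pct',(np.percentile(L[:,0],[.5,99.5])*1000).round(1),'y',(np.percentile(L[:,1],[.3,99.7])*1000).round(1))
    for lo,hi in ((-.033,-.012),(-.012,.008)):
        S=np.sort(L[(L[:,0]>lo)&(L[:,0]<hi),1])*1000
        d=np.diff(S); k=np.where(d>9)[0]
        print('  gaps',[(round((S[i]+S[i+1])/2,1),round(d[i],1)) for i in k])
print(observe()['time_s'])
E
```

```text
top0 4925 [641.9 -35.9] [ 69.9 449.7] 3.83 x pct [-35.5  32.9] y [-222.9  223.4]
  gaps [(np.float64(-164.2), np.float64(17.4)), (np.float64(-98.1), np.float64(18.1)), (np.float64(-32.4), np.float64(18.1)), (np.float64(33.0), np.float64(18.7)), (np.float64(99.3), np.float64(17.9)), (np.float64(164.6), np.float64(18.8))]
  gaps [(np.float64(-163.6), np.float64(18.1)), (np.float64(-36.9), np.float64(10.7)), (np.float64(33.6), np.float64(18.4)), (np.float64(99.1), np.float64(17.8)), (np.float64(164.3), np.float64(19.1))]
scene0 5896 [642.3 -37.7] [ 68.7 452.6] 4.05 x pct [-33.5  32.7] y [-223.9  224.2]
  gaps [(np.float64(-165.1), np.float64(13.5)), (np.float64(-99.5), np.float64(14.4)), (np.float64(-33.6), np.float64(15.6)), (np.float64(33.1), np.float64(16.6)), (np.float64(98.4), np.float64(15.8)), (np.float64(163.8), np.float64(15.5))]
  gaps [(np.float64(-164.9), np.float64(16.0)), (np.float64(-99.9), np.float64(14.6)), (np.float64(-33.5), np.float64(15.4)), (np.float64(32.7), np.float64(14.6)), (np.float64(97.6), np.float64(16.6)), (np.float64(163.9), np.float64(15.6))]
w2 16584 [640.5 -36.1] [ 67.8 450.7] 3.82 x pct [-35.9  30.1] y [-222.3  224.1]
  gaps [(np.float64(-163.9), np.float64(17.4)), (np.float64(-97.7), np.float64(18.5)), (np.float64(-32.2), np.float64(18.2)), (np.float64(33.5), np.float64(17.7)), (np.float64(99.3), np.float64(17.3)), (np.float64(165.2), np.float64(17.0))]
  gaps [(np.float64(-196.1), np.float64(34.7)), (np.float64(-96.1), np.float64(10.6)), (np.float64(-36.7), np.float64(11.3)), (np.float64(112.1), np.float64(33.4)), (np.float64(165.2), np.float64(17.6))]
23.0
```

View pics/w2.png

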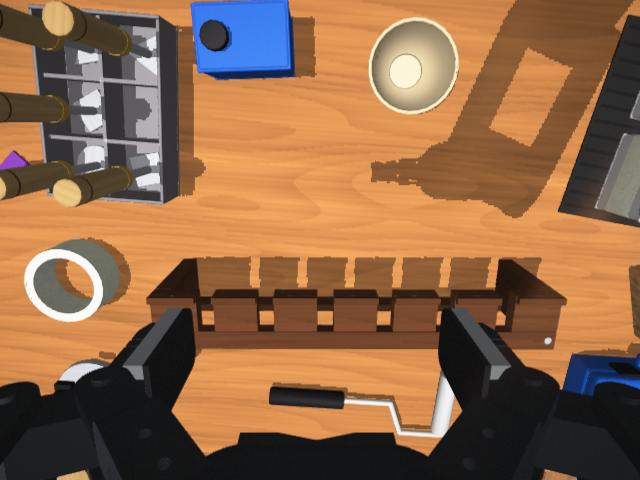

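The wrist view shows all six gaps open (px row 315, columns 206 to 505). All three views agree on gap centres to about 1 mm. I hang the first hook as a trial.

```bash
cat > hk.py <<'E'
from tins import *
th=np.radians(3.9);o=np.array([.6422,-.0362])
R=np.array([[np.cos(th),-np.sin(th)],[np.sin(th),np.cos(th)]])
def rp(x,g): return o+R@np.array([x,(g-3.5)*.066+.0003])
def hang(xy,g):
    gripper_to(.055)
    near([*xy,.30],th); move_l([*xy,.145],feed=.2,max_force=10)
    gripper_to(.015,40); s=observe(); print('grip',g,s['opening'],s['grasp_force'])
    move_l([*xy,.36],feed=.25)
    near([*rp(-.105,g),.36],th); 
    move_l([*rp(-.105,g),.218],feed=.2); hold(.2)
    h=move_l([*rp(-.004,g),.218],feed=.08,max_force=8); s=observe(); print('in',h,s['eef_pos'],s['ft_force'].round(1),s['opening'])
    if h: return False
    h=move_l([*rp(-.004,g),.186],feed=.03,max_force=4); print('down',h,observe()['eef_pos'][2])
    gripper_to(.05); hold(.2); move_l([*rp(-.004,g),.32],feed=.2)
    print('t',observe()['time_s']); return True
E
python3 - <<'E'
from hk import *
print(hang([.5035,-.3025],5))
near([.5,-.15,.42],th)
im,d=get_image('wrist'); save('w3',im); im,W=cloud('scene'); save('s3',im)
E
```

```text
grip 5 0.024676989943741158 39.74776804447174
in False [0.63115559 0.06264215 0.21804934] [ 0.7 -0.1 -1.3] 0.02514547977963959
down True 0.1896908197390318
t 32.7167
True
```

View pics/s3.png

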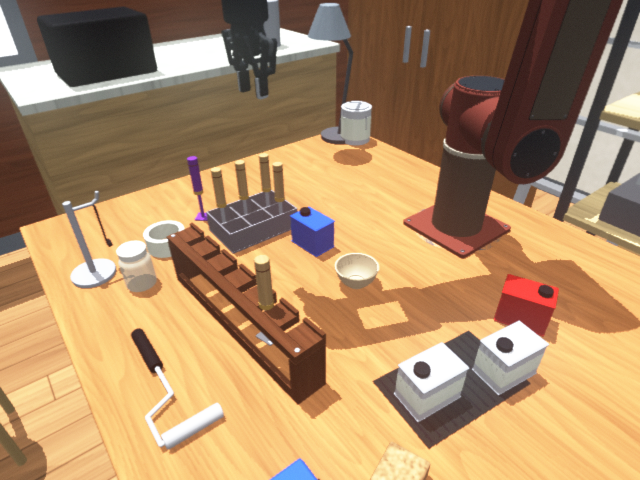

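Hook 1 hangs upright in the gap (scene px 264,285), and the tins are on the mat (430,380 and 510,357). I hang the other four.

```bash
python3 - <<'E'
from hk import *
for xy,g in (([.368,-.2965],4),([.5035,-.3655],3),([.437,-.3655],2),([.368,-.3632],1)):
    if not hang(xy,g): print('STOP'); break
near([.35,-.3,.4],th)
im,W=cloud('scene'); save('s4',im); 
im,W=cloud('top'); save('t4',im); print(white_tins(im,W))
for n in ('scene','top'):
    im,W=cloud(n); z=W[...,2]
    m=((z>.15)&(z<.26)&(abs(W[...,0]-.64)<.06)&(abs(W[...,1]+.036)<.22)).astype(np.uint8)
    k,l,s,c=cv2.connectedComponentsWithStats(m)
    for i in range(1,k):
        if s[i,4]<50: continue
        P=W[l==i]; r=cv2.minAreaRect((P[:,:2]*1000).astype(np.float32)); q=(np.array(r[0])/1000-o)@R
        print(n,'rail xy',(q*1000).round(1),np.round(r[1],1),'top z',np.percentile(P[:,2],97).round(4))
print(observe()['time_s'])
E
```

```text
grip 4 0.025016897026934812 39.62459921836853
in False [ 0.63564818 -0.00325211  0.21804632] [-0.8 -0.1 -1.1] 0.025339658125410506
down True 0.18945590852743904
t 43.3
grip 3 0.024858351388164043 39.71954047679901
in False [ 0.64012546 -0.06910243  0.21805033] [-0.8 -0.2 -1.7] 0.025573745054068484
down True 0.18963243588705428
t 53.1083
grip 2 0.025021177119264205 39.67749238014221
in False [ 0.64462332 -0.13496696  0.21802577] [ 0.1 -0.9 -0.9] 0.025091863791250214
down True 0.18954808305884666
t 62.6833
grip 1 0.02520259389247067 39.51691925525665
in False [ 0.64912066 -0.20087572  0.21806969] [-0.1 -0.7 -2. ] 0.025174912734651587
down True 0.18943366745511822
t 72.225
[(array([151., 212.]), np.int32(1124), array([471.1, 314.6]), array([66.2, 98.2]), 83.2, np.float64(0.0857)), (array([126., 276.]), np.int32(1204), array([321.1, 366.6]), array([68.6, 97.3]), 80.5, np.float64(0.0857))]
scene rail xy [  -4.  -130.9] [27.4 91.4] top z 0.2313
scene rail xy [ -2.2 -32. ] [23.8 26.7] top z 0.2312
scene rail xy [-3.2 32.8] [25.1 27.4] top z 0.2311
scene rail xy [-2.8 99.7] [25.5 25.9] top z 0.231
top rail xy [ -5.  -97.8] [27.9 24.7] top z 0.2329
top rail xy [  -5.2 -164.2] [24.2 24.6] top z 0.2334
top rail xy [ -5.1 -32.1] [26.4 26.4] top z 0.2335
top rail xy [-5.8 33.2] [25.8 26.1] top z 0.2329
top rail xy [-4.4 99.1] [25.  26.9] top z 0.2331
73.6583
```

View pics/s4.png

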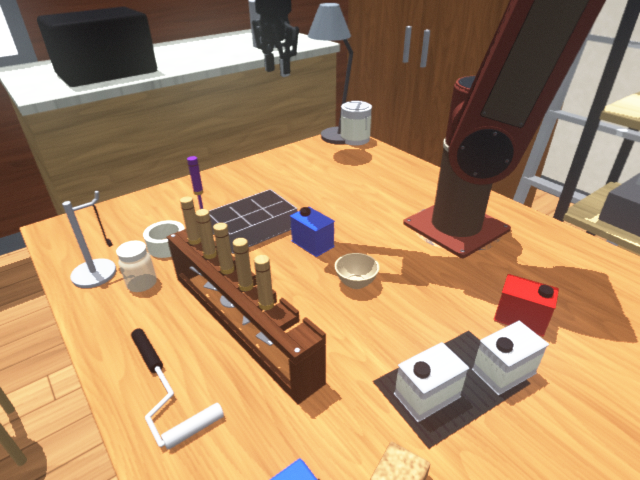

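View pics/t4.png

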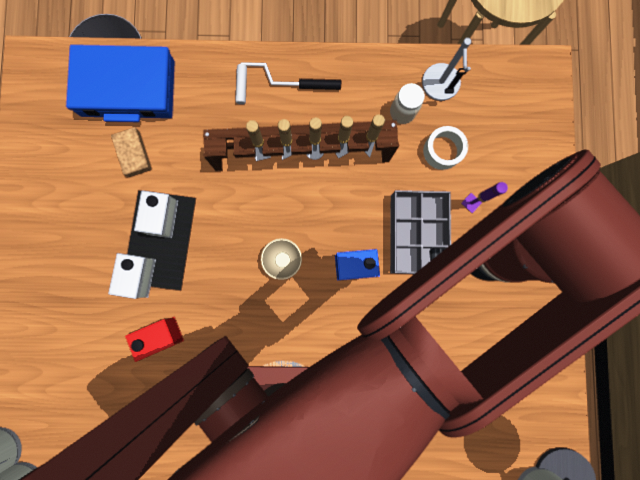

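All five hooks hang correctly: x −3 to −5 mm, gap offsets within 1 mm, tops at about 231 mm. The top view shows that one tin has just been knocked half off the mat (px 130,276). I measure it again and put it back.

```bash
python3 - <<'E'
from tins import *
hold(.5); im,W=cloud('top'); ts=[t for t in white_tins(im,W) if t[2][1]>200]; print(ts)
t=[t for t in ts if t[2][0]<420][0]
tin_move(t,mc-mx*.058,a)
near([.35,-.2,.4],0); hold(1)
im,W=cloud('top'); print(white_tins(im,W)); save('t5',im); print(observe()['time_s'])
E
```

```text
[(array([151., 212.]), np.int32(1124), array([471. , 314.1]), array([66.2, 98.3]), 82.4, np.float64(0.0857)), (array([126., 276.]), np.int32(1206), array([321.1, 366.4]), array([68.1, 97.3]), 80.5, np.float64(0.0857))]
grip 0.06362808329698212 56.845205426216125
lifted 0.06336728511284889
down True [0.3560806  0.32884003 0.0409599 ]
[(array([147., 237.]), np.int32(2508), array([413.3, 321.4]), array([ 67.9, 214.1]), 82.4, np.float64(0.0858))]
87.225
```

View pics/t5.png

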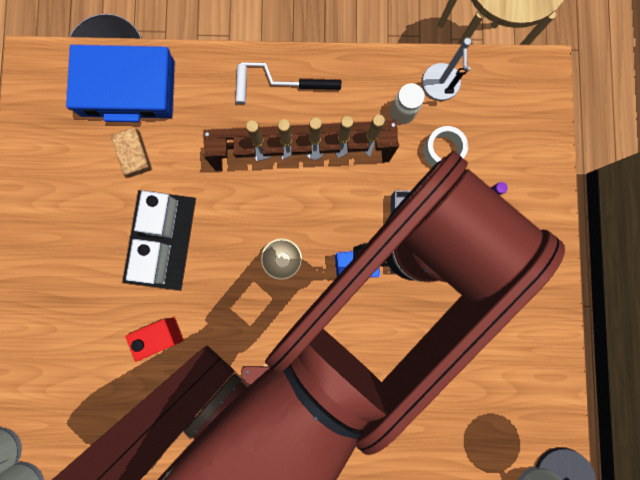

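Both tins are back on the mat (px 152,213 and 147,260), all five hooks hang in the rail, and the bowl has not moved. I hand in.

```bash
python3 -c "
from plant import *
print(job_done())"
```

```text
the job is handed in; nothing more can be done
None
```

The job is handed in: both tins stand upright on the mat (one was knocked half off near the end and I put it back), all five shave hooks hang in gaps of their own, and the bowl was left alone.

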